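# Open the dust gate and start the extractor

## Robot

A 6-joint arm with a two-finger parallel gripper is mounted at the origin on the work surface. World frame = base frame: x ahead of the robot, y to its left, z up, the work surface at z = 0. Lengths are in mm, angles in rad, forces in N, time in s.
With the tool pointing down it reaches from about 350 to 975 mm from the base axis. Payload 7.1 kg.
Tool frame: the origin (TCP) lies midway between the tips of the shut fingers; the grasp point (between the pads) lies 19 mm behind it; z points along the fingers, y is the line along which they close (so a half turn about z gives the same grasp; the last joint's range is limited). The gripper opens to 88 mm and grips with 3 to 60 N. Pads are 20 mm wide; open, the fingers measure 115 mm over their backs; the gripper's body (75 mm by 178 mm) begins 61 mm behind the grasp point.
Start: joints at [-1.214, 0.423, 1.63, -0, 1.089, -0.019], TCP at [229.402, -581.36, 222.675] pointing down, gripper open.
Joint ranges: [-3, 3], [-0.9, 2.11], [0.09, 2.58], [-1.31, 4.45], [0.11, 2.69], [-2.54, 2.54]. Speed limits (rad/s): [2.39, 2.39, 3.01, 3.14, 3.14, 3.14].

## Interface

Orientations are given as a rotation vector (axis times angle).
In Python, from workcell import ctrl gives the robot as it stands. The module is installed in compiled form; this text tells all that it offers.
- The arm moves only by the tool apply_moves, never from a script. Its argument "targets" is a list of rows, each a list of 3 entries, a list of its own where there are three numbers: the opening, from -1 (shut) to 1 (fully open), then the shift along the tool's x, y, z normalised to -1 to 1, where 1 is 5 cm, then the turn, a rotation vector about the tool's x, y, z normalised to -1 to 1, where 1 is 90 degrees. In form: [[jaw, [x, y, z], [wx, wy, wz]], ...]. A call has 1 to 8 rows; each row shifts and turns the commanded pose from where the row before left it, along the tool's axes as they then stand; what a row does not reach is not made up. A row lasts 1/8 s, in which the tool goes at most 62.5 mm and 10.7 degrees, less where a joint would pass 70% of its speed; a pose out of reach is approached as far as the arm can. A call with a number of a shift or a turn outside -1 to 1 is refused whole. A call with a gripper value outside its range is refused whole. The fingers move at their own pace and stop on an object; the grip force is fixed at half the most. Time passes only in rows, so rows that do not move let the fingers close. It gives the time, the measured TCP pose, the force, the opening and the grip force at its end, in the units of the state.
- ctrl.get_obs(): the state, without advancing time (a new reading comes with each control period).
- ctrl.get_image(name): name is "side" or "top"; returns a dict with "pixels" (400x640x3 uint8, blue, green, red), "camera_matrix" (3x3 intrinsics, pixels), "view" (4x4, takes a point from world to camera coordinates). Camera axes: x right, y down, z forward; pixel columns grow to the right and rows downward; lengths in mm; the calibration is good to about 2 mm. A picture is of the moment at which its call begins. There is no depth.
- ctrl.close_job(): hands the job in; it is judged then, once.
Trained networks look in the newest picture that a camera, given by its name, has taken for a name from the list of things; names that differ only in an ending like _2 or _b are one class to them, and where a whole thing is asked for, a point or a joint stands for the part that bears it (a point fixed in the world has none). Each returns a list of dicts, best first, with "score" (0 to 1); they miss things now and then, are a little off and sometimes report something else, mostly with a low value. They report only what shows in the picture. A call takes as long as a camera call.
- ctrl.masks_of(label, camera): "region" (400x640 bool, what is visible of it) and "bbox" ([left, top, right, bottom] in pixels, round what is visible of it).
- ctrl.pinpoint(label, camera): "xy" ([column, row] in pixels: a listed point, or the origin of a listed thing).
The state is a dict: "t": time; "qpos": joint angles; "qvel": joint speeds; "joint_torque": joint torques, N m; "ee_pos": TCP position; "orientation": TCP orientation; "ft_force": force on the tool from outside, world axes, zero at the start; "moment": the same for the moment, N m; "width": finger opening in mm; "grasp_force": force on a finger pad.
Only numpy, scipy, OpenCV 4.12 (cv2) and the standard library are available. Lean on these libraries where they do the work, as an engineer would, in place of code of your own. Each camera call takes 0.05 s, during which the arm holds its last target. There are 200 camera calls.

## Task

Get the dust extraction ready for turning: draw the orange tab of the sprung dust gate out to its stop so that the catch holds the gate open by itself. Only then start the extractor on the control box by pressing the blue, then the yellow, then the green key fully, one at a time. Leave the red stop key and the wax tin, gouge and mallet alone.

Things in the scene. Friction and masses are not known exactly. Their poses are not given: they have to be found in the camera images.
- gate: Dust gate: blue-grey housing fixed to the bench, 165 long x 140 wide x 52 high mm. Origin on the bench under the middle of its front face; +x runs back over the housing, -x is the pull-out direction, z up. Yaw within about 20 degrees of zero, so the tab looks roughly at the robot. An aluminium plate, top 39 mm above the bench, 112 mm wide, slides in it, sprung shut.
- gate_mouth (a point): Centre of the gate's round 80 mm suction mouth, at the top of its steel collar, 59 mm above the bench, 85 mm behind the housing's front face. Shut, the bare plate fills the mouth; with the plate out it shows black.
- catch (a point): Pivot of the sprung black catch on the housing's +y side, 132 mm behind the front face; catch and bracket stand 68 to 106 mm off the housing's middle line, up to 80 mm high. It needs no touching: in the last 2 to 3 mm before the stop its nose drops behind a brass tooth on the plate's side.
- gate_slide (a joint): How far the plate is pulled out, in m: 0 shut, 0.090 at its stop. A spring pulls it shut, about 4 N at the start and 9 N at the stop, plus light drag and the catch: 12 N brings it to the stop. Let go before the catch has dropped, it slides shut; let go at the stop, it settles back about 6 mm (to 0.083) on the catch and stays out.
- pull_tab (a point): Middle of the top edge of the housing-side face of the orange pull tab on the plate, 100 mm above the bench; moves with the plate, axes as the gate's. The tab is 90 wide (across the pull), 10 thick, upright from the plate. Shut, this face is 56 mm in front of the housing: an open gap over the plate in which closed fingertips can hook the tab and draw it out.
- panel: Extractor control box fixed on the bench: grey box 135 x 135 mm, black top plate 42 mm above the bench, carrying four round keys in a square, 56 mm apart. Origin under its centre; x, y along its sides, z up. Which key sits in which corner changes.
- blue_key_top (a point): Centre of the top face of the blue key (round, 32 mm across, about 64 mm above the bench, 10 mm proud of its grey collar). It moves down with the key; pressed straight down.
- blue_key (a joint): How far the blue key is pressed, in m: 0 up, 0.006 fully down. It springs back up; 1.5 N starts it and 5 N takes it fully down.
- yellow_key_top (a point): Centre of the top face of the yellow key (round, 32 mm across, about 64 mm above the bench, 10 mm proud of its grey collar). It moves down with the key; pressed straight down.
- yellow_key (a joint): How far the yellow key is pressed, in m: 0 up, 0.006 fully down. It springs back up; 1.5 N starts it and 5 N takes it fully down.
- green_key_top (a point): Centre of the top face of the green key (round, 32 mm across, about 64 mm above the bench, 10 mm proud of its grey collar). It moves down with the key; pressed straight down.
- green_key (a joint): How far the green key is pressed, in m: 0 up, 0.006 fully down. It springs back up; 1.5 N starts it and 5 N takes it fully down.
- red_key_top (a point): Centre of the top face of the red key (round, 32 mm across, about 64 mm above the bench, 10 mm proud of its grey collar). It moves down with the key; pressed straight down.
- red_key (a joint): How far the red key is pressed, in m: 0 up, 0.006 fully down. It springs back up; 1.5 N starts it and 5 N takes it fully down.
- wax_tin: Bystander: brass-coloured wax tin with a white lid, 68 mm across, 50 high, standing. Origin under its centre.
- gouge: Bystander: turning gouge lying down: blue handle and steel shank, 353 long, 34 thick mm, along its x. Origin on the bench 165 mm from the handle's end.
- mallet: Bystander: turned wooden mallet standing on its head, 84 mm across, 220 high. Origin under its centre.

How it is judged:
By the outcome, as a careful person would: the job done as asked, in the order asked, and still so for the second after the job is handed in, with the robot touching nothing.
It also fails if it takes over 54 s, if anything falls off the work surface, if the arm or the gripper's body presses on something with over 40 N, if the wrist force passes 120 N, or if a joint passes its speed limit or range.

## Working session

There is one attempt and no reset: what is moved stays moved. The work goes in short steps, Python scripts to look and compute and a tool call to move; the robot and the scene stay as the last step left them, time stands still between calls to the robot, and variables do not carry over. Pictures are saved under pics/ and viewed, at most 10 in all, crops included, and the job is handed in when it is done.

Besides the shell and the picture viewer there is one more tool, called after "Emit:" as name([rows], argument=value, ...), one row to a line, values as JSON. apply_moves: Moves the arm, as the interface text tells. Scaled input: -1 to 1 covers 5 cm each way for a shift and 90 degrees each way for a turn. Its arguments: {"type":"object","properties":{"targets":{"type":"array"}},"required":["targets"]}

```bash
mkdir -p pics; cat > h.py <<'E'
import numpy as np, cv2
from workcell import ctrl
from scipy.spatial.transform import Rotation as R
def cams():
    return {n:ctrl.get_image(n) for n in("side","top")}
def tri(label,C):
    Ps=[];xs=[];sc=[]
    for n in C:
        r=ctrl.pinpoint(label,n)
        if not r: sc.append(None);continue
        Ps.append(C[n]["camera_matrix"]@np.array(C[n]["view"])[:3]);xs.append(r[0]["xy"]);sc.append((n,np.round(r[0]["xy"],1).tolist(),round(r[0]["score"],2)))
    if len(Ps)<2: return None,sc
    X=cv2.triangulatePoints(Ps[0],Ps[1],np.float64(xs[0]).reshape(2,1),np.float64(xs[1]).reshape(2,1)).ravel()
    return (X[:3]/X[3]).round(1),sc
def onplane(C,n,xy,z):
    K=C[n]["camera_matrix"];V=np.array(C[n]["view"])
    d=V[:3,:3].T@np.linalg.inv(K)@[xy[0],xy[1],1];o=-V[:3,:3].T@V[:3,3]
    return o+d*(z-o[2])/d[2]
E
python3 - <<'E'
from h import *
C=cams()
cv2.imwrite("pics/a.png",C["top"]["pixels"]);cv2.imwrite("pics/b.png",C["side"]["pixels"])
for l in ["gate","gate_mouth","catch","pull_tab","panel","blue_key_top","yellow_key_top","green_key_top","red_key_top","wax_tin","gouge","mallet"]:
    print(l,*tri(l,C))
o=ctrl.get_obs();print(o["t"],o["ee_pos"],o["orientation"],R.from_rotvec(o["orientation"]).as_matrix().round(3),o["ft_force"])
E
```

```text
gate [ 583.5 -219.2  -13.6] [('side', [368.1, 188.6], 0.89), ('top', [384.1, 217.9], 0.83)]
gate_mouth [ 681.1 -242.3   38.5] [('side', [350.2, 162.3], 0.94), ('top', [390.8, 191.0], 0.92)]
catch [ 729.1 -144.8   43. ] [('side', [324.8, 172.1], 0.6), ('top', [364.6, 177.7], 0.7)]
pull_tab [ 537.5 -214.    95.6] [('side', [384.8, 173.7], 0.72), ('top', [386.0, 226.3], 0.65)]
panel [611.5 198.3  25.1] [('side', [282.3, 264.2], 0.85), ('top', [277.1, 210.6], 0.93)]
blue_key_top [582.4 160.2  73.5] [('side', [293.8, 250.8], 0.65), ('top', [287.0, 218.2], 0.53)]
yellow_key_top [ 1061.5   376.4 -2111.2] [('side', [216.6, 384.2], 0.66), ('top', [290.3, 202.5], 0.37)]
green_key_top [591.3 216.8  71.3] [('side', [280.8, 264.2], 0.64), ('top', [271.2, 215.0], 0.53)]
red_key_top [654.3 205.1  37.7] [('side', [266.1, 255.6], 0.51), ('top', [275.8, 200.3], 0.5)]
wax_tin [468.4  -9.1 257.3] [('side', [366.5, 187.8], 0.73), ('top', [333.2, 246.8], 0.59)]
gouge [ 506.2 -489.8    2.6] [('side', [429.7, 151.5], 0.61), ('top', [453.4, 234.2], 0.73)]
mallet [529.7 529.4  -2.1] [('side', [213.6, 387.0], 0.89), ('top', [194.1, 234.1], 0.88)]
1.3 [ 229.42207421 -581.34077359  222.67366672] [-3.08627528e+00 -5.86849275e-01 -2.07131572e-05] [[ 0.93   0.367  0.   ]
 [ 0.367 -0.93   0.   ]
 [ 0.    -0.    -1.   ]] [ 0.26325306 -1.06668147 -0.64197001]
```

View pics.

```bash
python3 - <<'E'
import cv2
a=cv2.imread("pics/a.png");b=cv2.imread("pics/b.png")
cv2.imwrite("pics/a2.png",cv2.resize(a[150:290,240:440],None,fx=4,fy=4,interpolation=cv2.INTER_CUBIC))
cv2.imwrite("pics/b2.png",cv2.resize(b[120:310,210:450],None,fx=3.1,fy=3.1,interpolation=cv2.INTER_CUBIC))
E
```

```text
(no output)
```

View pics/a2.png

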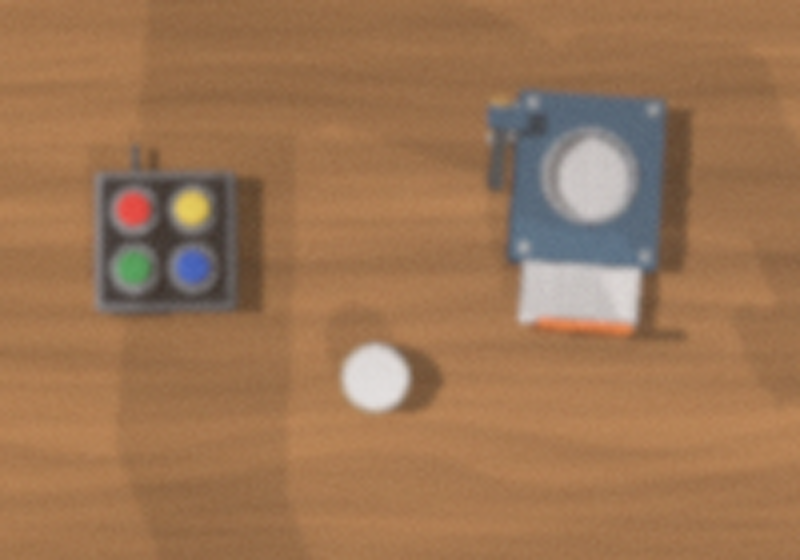

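View pics/b2.png

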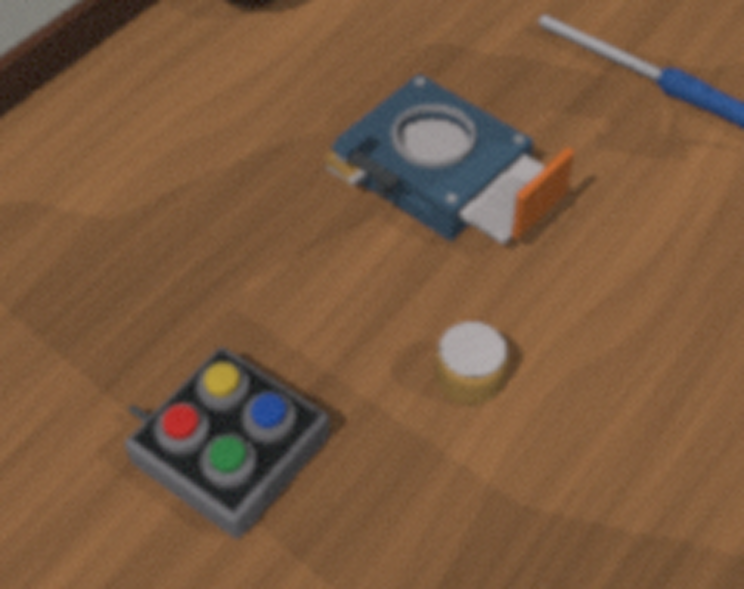

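View pics/b.png

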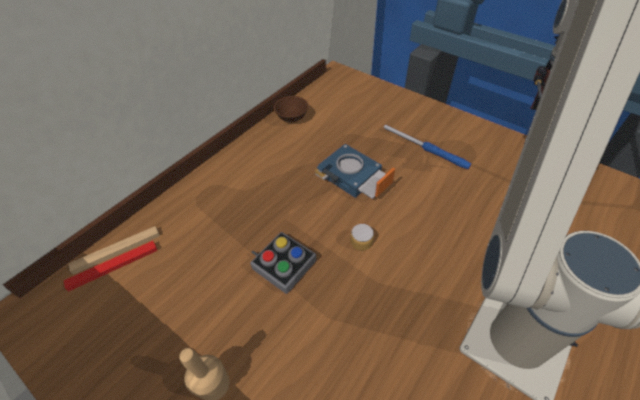

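The top view shows the panel with red (273,202), yellow (288,202), green (273,217) and blue (288,217). The gate's orange tab lies from (373,231) to (399,233), turned a little clockwise, and the tin is at (334,244). The detector's yellow point in the side view landed on the mallet, so I'll refine with colour blobs.

```bash
cat >> h.py <<'E'
def P(C,n,X):
    v=np.array(C[n]["view"])[:3]@np.append(X,1);u=C[n]["camera_matrix"]@v;return u[:2]/u[2]
def tri2(C,a,b):
    Ps=[C[n]["camera_matrix"]@np.array(C[n]["view"])[:3] for n in("side","top")]
    X=cv2.triangulatePoints(Ps[0],Ps[1],np.float64(a).reshape(2,1),np.float64(b).reshape(2,1)).ravel();return X[:3]/X[3]
HUE={"red":(0,5,175),"yellow":(20,33,0),"green":(50,85,0),"blue":(108,125,0),"orange":(5,14,0)}
def blob(C,n,col,near,r=12,sat=150):
    h=cv2.cvtColor(C[n]["pixels"],cv2.COLOR_BGR2HSV).astype(int);lo,hi,w=HUE[col]
    m=((h[...,0]>=lo)&(h[...,0]<=hi)|((h[...,0]>=w) if w else False))&(h[...,1]>sat)&(h[...,2]>60)
    yy,xx=np.mgrid[:400,:640];m&=np.hypot(xx-near[0],yy-near[1])<r
    return m
def cen(m): y,x=np.nonzero(m);return np.array([x.mean(),y.mean()]),len(x)
E
python3 - <<'E'
from h import *
C=cams()
S={"red":((268.4,255.8),(273.5,202)),"yellow":((281.6,242),(287.8,201.8)),"green":((283.2,266.1),(273.5,216.8)),"blue":((296.8,252.3),(288.2,216.5))}
for k,(a,b) in S.items():
    (ca,na),(cb,nb)=cen(blob(C,"side",k,a,8)),cen(blob(C,"top",k,b,7))
    print(k,ca.round(1),na,cb.round(1),nb,tri2(C,ca,cb).round(1),"planes",onplane(C,"side",ca,64).round(1)[:2],onplane(C,"top",cb,64).round(1)[:2])
for n,p in(("side",(386,184)),("top",(386,231))):
    m=blob(C,n,"orange",p,22,185);y,x=np.nonzero(m);print(n,len(x),x.min(),x.max(),y.min(),y.max(),cv2.boxPoints(cv2.minAreaRect(np.float32(np.c_[x,y]))).round(1).tolist())
    V=np.array(C[n]["view"]);print("cam",(-V[:3,:3].T@V[:3,3]).round())
# gate pose from hand-read points (crop): tab corners, screws z=52, mouth
for q,z in(((574,150),100),((517,190),100),((508,243),39),((421,81),53),((519,139),53),((452,199),53)): print("side",q,onplane(C,"side",(210+q[0]/3.1,120+q[1]/3.1),z).round(1)[:2])
for q,z in(((538,322),100),((635,328),100),((532,101),53),((654,108),53),((644,257),53),((523,246),53),((590,177),39)): print("top",q,onplane(C,"top",(240+q[0]/4,150+q[1]/4),z).round(1)[:2])
print(ctrl.get_obs()["t"])
E
```

```text
red [267.9 255.6] 89 [273.  201.8] 35 [643.8 211.9  57.6] planes [639.6 213.8] [643.5 211.6]
yellow [281.2 241.9] 74 [288.  200.7] 3 [647.4 154.5  52.9] planes [639.7 158.1] [647.2 154.5]
green [282.9 267.2] 14 [nan nan] 0 [nan nan nan] planes [582.  216.4] [nan nan]
blue [296.3 251.8] 77 [287.8 216.8] 12 [585.8 155.9  60.1] planes [584.2 157.7] [585.4 155.5]
side 118 377 393 169 194 [[372.0, 189.0], [392.5, 168.5], [398.0, 174.0], [377.5, 194.5]]
cam [171. 546. 961.]h.py:30: RuntimeWarning: Mean of empty slice.
  def cen(m): y,x=np.nonzero(m);return np.array([x.mean(),y.mean()]),len(x)
  ret = ret.dtype.type(ret / rcount)
Traceback (most recent call last):
ValueError: zero-size array to reduction operation minimum which has no identity
```

```bash
python3 - <<'E'
from h import *
C=cams()
for q,z in(((574,150),100),((517,190),100),((508,243),39),((421,81),53),((519,139),53),((452,199),53)): print("side",q,onplane(C,"side",(210+q[0]/3.1,120+q[1]/3.1),z).round(1)[:2])
for q,z in(((538,322),100),((635,328),100),((532,101),53),((654,108),53),((644,257),53),((523,246),53),((590,177),39)): print("top",q,onplane(C,"top",(240+q[0]/4,150+q[1]/4),z).round(1)[:2])
print("tab tri",tri2(C,(210+545.5/3.1,120+170/3.1),(240+586/4,150+322/4)).round(1))
print(ctrl.get_obs()["t"])
E
```

```text
side (574, 150) [ 513.7 -252.9]
side (517, 190) [ 531.1 -170.9]
side (508, 243) [ 524.6 -153.4]
side (421, 81) [ 729.8 -289.1]
side (519, 139) [ 589.3 -275.7]
side (452, 199) [ 598.6 -159. ]
top (538, 322) [ 526.9 -168.1]
top (635, 328) [ 520.1 -257.9]
top (532, 101) [ 742.7 -172.5]
top (654, 108) [ 734.3 -289.8]
top (644, 257) [ 590.4 -275.9]
top (523, 246) [ 602.5 -160.6]
top (590, 177) [ 670.1 -228.3]
tab tri [ 525.5 -213.5   96.7]
1.5
```

Emit:
apply_moves([
  [-1,[0.88,-0.438,0],[0,0,0]],
  [-1,[0.88,-0.438,0],[0,0,0]],
  [-1,[0.88,-0.438,0],[0,0,0]],
  [-1,[0.88,-0.438,0],[0,0,0]],
  [-1,[0.88,-0.438,0],[0,0,0]],
  [-1,[0.88,-0.438,0],[0,0,0]],
  [-1,[0.88,-0.438,0],[0,0,0]],
  [-1,[0.88,-0.438,0],[0,0,0]],
])

```text
t: 2.5
ee_pos: [493.6, -287.9, 222.9]
orientation: [3.086, 0.587, 0.001]
ft_force: [-0.6, -0.4, 0.6]
width: 11.0
grasp_force: 0.0
```

Emit:
apply_moves([
  [-1,[0.88,-0.438,0],[0,0,0]],
  [-1,[0.88,-0.438,0],[0,0,0]],
  [-1,[0,0,0],[0,0,0.1]],
  [-1,[0,0,0],[0,0,0.1]],
  [-1,[0,0,0],[0,0,0.1]],
  [-1,[0,0,0.6],[0,0,0]],
  [-1,[0,0,0],[0,0,0]],
])

```text
t: 3.38
ee_pos: [556.9, -215.5, 190.9]
orientation: [-3.137, 0.149, 0.006]
ft_force: [-0.3, 0.1, 0.1]
width: 0.1
grasp_force: 0.0
```

```bash
python3 - <<'E'
from h import *
o=ctrl.get_obs();print(o["t"],o["ee_pos"],R.from_rotvec(o["orientation"]).as_matrix().round(3).tolist(),o["ft_force"].round(1),o["width"],o["qpos"])
C=cams();cv2.imwrite("pics/c.png",np.vstack([cv2.resize(C["side"]["pixels"][100:220,270:470],None,fx=3.8,fy=2.45),cv2.resize(C["top"]["pixels"][140:260,300:500],None,fx=3.8,fy=2.45)]))
E
```

```text
3.375 [ 556.85683811 -215.5293018   190.86878745] [[0.995, -0.095, -0.004], [-0.095, -0.995, 0.002], [-0.004, -0.001, -1.0]] [-0.3  0.1  0.1] 0.06105855412852465 [-3.89228650e-01  4.22135055e-01  1.71496710e+00  1.91880405e-05
  1.00880380e+00  1.27677669e+00]
```

View pics/c.png

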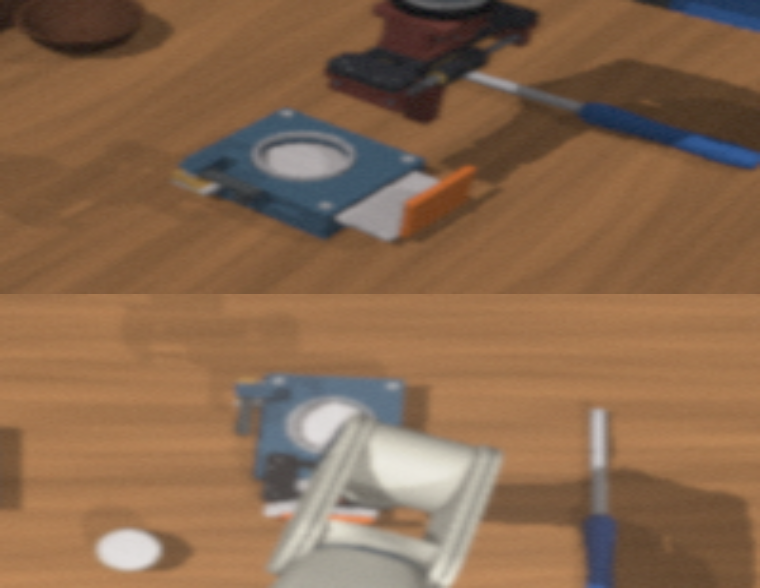

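The tool hangs above the gap between the tab and the housing (fingertips at about (382,147) in the side view), clear of everything. Next I descend.

Emit:
apply_moves([
  [-1,[0,0,0.8],[0,0,0]],
  [-1,[0,0,0.8],[0,0,0]],
  [-1,[0,0,0.4],[0,0,0]],
  [-1,[0,0,0.4],[0,0,0]],
  [-1,[0,0,0.2],[0,0,0]],
  [-1,[0,0,0],[0,0,0]],
])

```text
t: 4.22
ee_pos: [558.3, -216.2, 62.5]
orientation: [-3.138, 0.15, 0.001]
ft_force: [1.3, -0.1, -0.3]
width: 0.3
grasp_force: 0.0
```

```bash
python3 - <<'E'
from h import *
C=cams();cv2.imwrite("pics/d.png",cv2.resize(C["side"]["pixels"][120:220,300:440],None,fx=5,fy=5))
E
```

```text
(no output)
```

View pics/d.png

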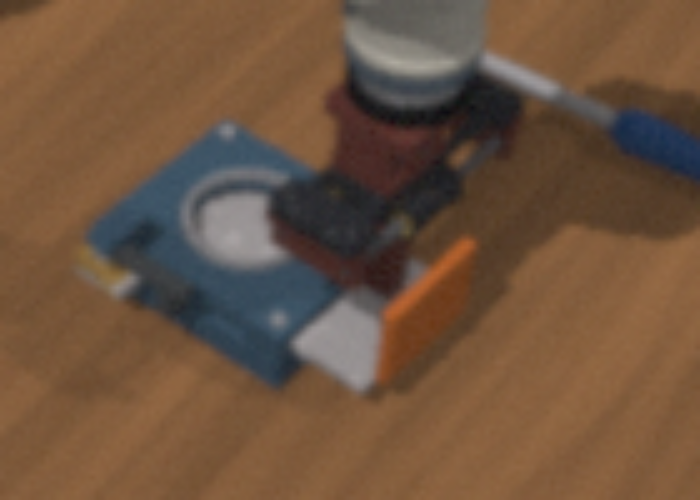

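The fingertips are in the gap behind the orange tab (tab spanning (376,195) to (394,168)). Pulling now.

Emit:
apply_moves([
  [-1,[-0.3,0,0],[0,0,0]],
  [-1,[-0.2,0,0],[0,0,0]],
  [-1,[-0.3,0,0],[0,0,0]],
  [-1,[-0.3,0,0],[0,0,0]],
  [-1,[-0.3,0,0],[0,0,0]],
  [-1,[0,0,0],[0,0,0]],
])

```text
t: 5.08
ee_pos: [489.2, -210.1, 63.4]
orientation: [3.137, -0.15, 0.006]
ft_force: [6.2, -0.6, -4.9]
width: 0.5
grasp_force: 3.1
```

Emit:
apply_moves([
  [-1,[-0.3,0,0],[0,0,0]],
  [-1,[-0.1,0,0],[0,0,0]],
  [-1,[0,0,0],[0,0,0]],
])

```text
t: 5.45
ee_pos: [470.6, -208.7, 63.7]
orientation: [3.136, -0.15, 0.009]
ft_force: [7.0, -2.5, -2.5]
width: 0.3
grasp_force: 3.4
```

Emit:
apply_moves([
  [-1,[-0.12,0,0],[0,0,0]],
  [-1,[-0.1,0,0],[0,0,0]],
  [-1,[-0.06,0,0],[0,0,0]],
  [-1,[0,0,0],[0,0,0]],
])

```text
t: 5.95
ee_pos: [457.2, -207.6, 63.8]
orientation: [3.135, -0.15, 0.01]
ft_force: [7.9, -2.0, -4.0]
width: 0.1
grasp_force: 4.1
```

Emit:
apply_moves([
  [-1,[-0.06,0,0],[0,0,0]],
  [-1,[-0.06,0,0],[0,0,0]],
  [-1,[0,0,0],[0,0,0]],
])

```text
t: 6.32
ee_pos: [451.4, -207.0, 63.8]
orientation: [3.135, -0.15, 0.011]
ft_force: [7.8, -2.6, -4.3]
width: 0.9
grasp_force: 4.3
```

Emit:
apply_moves([
  [-1,[-0.06,0,0],[0,0,0]],
  [-1,[0,0,0],[0,0,0]],
])

```text
t: 6.58
ee_pos: [449.4, -206.9, 63.8]
orientation: [3.135, -0.15, 0.014]
ft_force: [11.9, -2.0, -7.1]
width: 0.3
grasp_force: 6.1
```

Emit:
apply_moves([
  [-1,[-0.04,0,0],[0,0,0]],
  [-1,[0,0,0],[0,0,0]],
])

```text
t: 6.82
ee_pos: [449.4, -207.0, 63.9]
orientation: [3.134, -0.151, 0.02]
ft_force: [19.3, 0.2, -13.7]
width: 0.3
grasp_force: 9.6
```

Emit:
apply_moves([
  [-1,[-0.04,0,0],[0,0,0]],
  [-1,[0,0,0],[0,0,0]],
])

```text
t: 7.08
ee_pos: [449.5, -207.1, 64.0]
orientation: [3.133, -0.151, 0.025]
ft_force: [26.2, 2.6, -20.3]
width: 0.6
grasp_force: 13.2
```

At the hard stop. Easing off gently to see whether the catch holds.

Emit:
apply_moves([
  [-1,[0.08,0,0],[0,0,0]],
  [-1,[0.08,0,0],[0,0,0]],
  [-1,[0.08,0,0],[0,0,0]],
  [-1,[0.08,0,0],[0,0,0]],
  [-1,[0.08,0,0],[0,0,0]],
  [-1,[0,0,0],[0,0,0]],
])

```text
t: 7.82
ee_pos: [461.5, -206.8, 62.7]
orientation: [-3.138, 0.15, 0.001]
ft_force: [0.7, -0.5, -0.0]
width: 0.4
grasp_force: 0.0
```

```bash
python3 - <<'E'
from h import *
C=cams();cv2.imwrite("pics/e.png",cv2.resize(C["side"]["pixels"][120:230,300:450],None,fx=5,fy=5))
E
```

```text
(no output)
```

View pics/e.png

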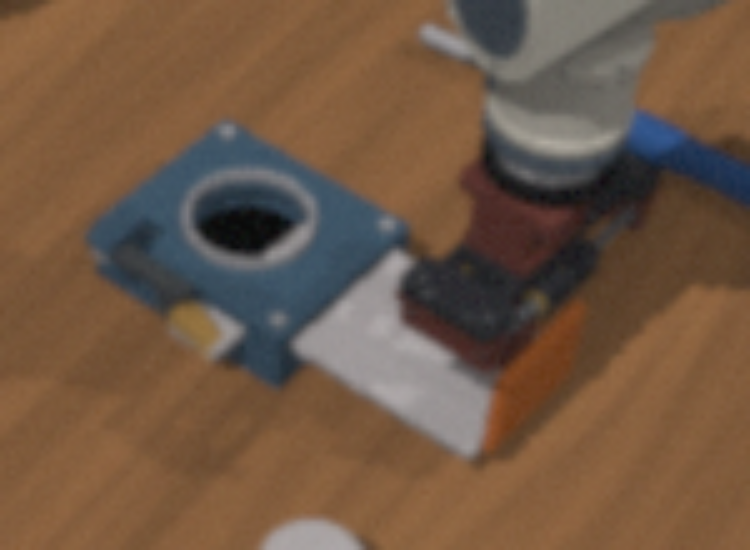

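The catch held: force is near zero, the mouth is black (350,165), and the tab is out at (403,195). I back off, lift, and go over the blue key.

Emit:
apply_moves([
  [-1,[0.2,0,0],[0,0,0]],
  [-1,[0,0,-0.7],[0,0,0]],
  [-1,[0,0,-1],[0,0,0]],
  [-1,[0,0,-0.2],[0,0,0]],
  [-1,[0,0,0],[0,0,0]],
])

```text
t: 8.55
ee_pos: [472.2, -208.0, 158.0]
orientation: [3.137, -0.15, 0.002]
ft_force: [0.0, -0.1, -0.1]
width: 0.1
grasp_force: 0.0
```

Emit:
apply_moves([
  [-1,[0.197,-0.933,0],[0,0,0]],
  [-1,[0.197,-0.933,0],[0,0,0]],
  [-1,[0.197,-0.933,0],[0,0,0]],
  [-1,[0.197,-0.933,0],[0,0,0]],
  [-1,[0.197,-0.933,0],[0,0,0]],
  [-1,[0.197,-0.933,0],[0,0,0]],
  [-1,[0.197,-0.933,0],[0,0,0]],
  [-1,[0.197,-0.933,0],[0,0,0]],
])

```text
t: 9.55
ee_pos: [585.0, 157.5, 155.4]
orientation: [3.137, -0.15, -0.005]
ft_force: [0.1, -0.4, 0.3]
width: 0.2
grasp_force: 0.0
```

Emit:
apply_moves([
  [-1,[0,0,0.6],[0,0,0]],
  [-1,[0,0,0.5],[0,0,0]],
  [-1,[0,0,0],[0,0,0]],
])

```text
t: 9.93
ee_pos: [583.0, 155.7, 98.9]
orientation: [3.136, -0.149, -0.011]
ft_force: [-0.6, 0.1, -0.6]
width: 0.3
grasp_force: 0.0
```

```bash
python3 - <<'E'
from h import *
o=ctrl.get_obs();print(o["t"],o["ee_pos"],o["qpos"].round(2))
C=cams();cv2.imwrite("pics/f.png",cv2.resize(C["side"]["pixels"][140:310,230:440],None,fx=3.5,fy=3.5))
E
```

```text
9.925 [583.01459678 155.71551319  98.91562293] [0.24 0.56 1.75 0.   0.84 1.91]
```

View pics/f.png

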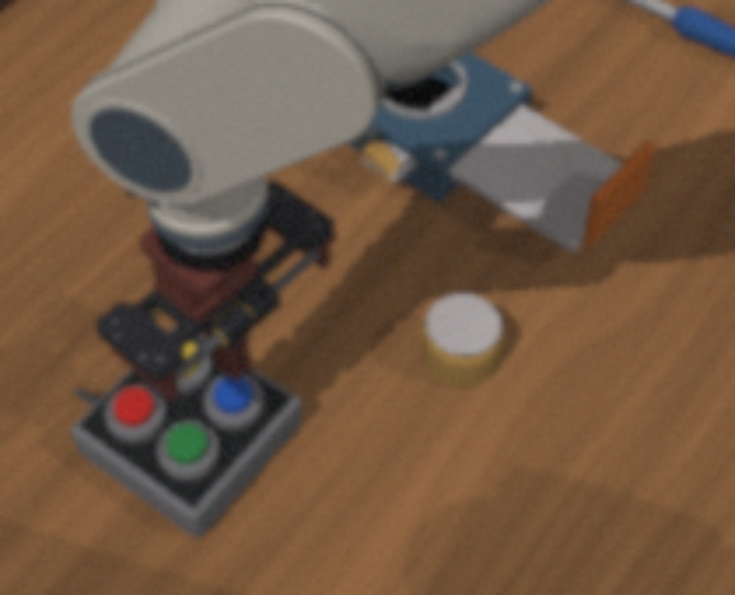

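The gate stays open. The fingertips stand right over blue (at (296,252)). Pressing it now.

Emit:
apply_moves([
  [-1,[0,0,0.6],[0,0,0]],
  [-1,[0,0,0.1],[0,0,0]],
  [-1,[0,0,0.06],[0,0,0]],
  [-1,[0,0,0.06],[0,0,0]],
  [-1,[0,0,0],[0,0,0]],
])

```text
t: 10.65
ee_pos: [586.5, 156.2, 62.5]
orientation: [-3.138, 0.15, -0.002]
ft_force: [-0.4, -1.4, 2.5]
width: 0.5
grasp_force: 1.2
```

Emit:
apply_moves([
  [-1,[0,0,0.05],[0,0,0]],
  [-1,[0,0,0],[0,0,0]],
])

```text
t: 10.9
ee_pos: [586.4, 156.2, 59.6]
orientation: [-3.138, 0.15, -0.002]
ft_force: [0.9, -0.7, 3.5]
width: 0.6
grasp_force: 2.0
```

Emit:
apply_moves([
  [-1,[0,0,0.04],[0,0,0]],
  [-1,[0,0,0.04],[0,0,0]],
  [-1,[0,0,0.02],[0,0,0]],
  [-1,[0,0,0],[0,0,0]],
])

```text
t: 11.4
ee_pos: [586.6, 156.3, 57.8]
orientation: [-3.138, 0.15, -0.003]
ft_force: [-8.8, -3.0, 34.7]
width: 0.4
grasp_force: 17.3
```

Blue has bottomed out. Lifting and moving to yellow.

Emit:
apply_moves([
  [-1,[0,0,-0.4],[0,0,0]],
  [-1,[0,0,-0.5],[0,0,0]],
  [-1,[0.547,-0.062,0],[0,0,0]],
  [-1,[0.547,-0.062,0],[0,0,0]],
  [-1,[0,0,0],[0,0,0]],
  [-1,[0,0,0],[0,0,0]],
])

```text
t: 12.15
ee_pos: [639.2, 157.0, 98.4]
orientation: [3.138, -0.15, -0.004]
ft_force: [0.0, 0.3, -0.4]
width: 0.8
grasp_force: 0.0
```

Emit:
apply_moves([
  [-1,[0,0,0.5],[0,0,0]],
  [-1,[0,0,0.1],[0,0,0]],
  [-1,[0,0,0.08],[0,0,0]],
  [-1,[0,0,0.05],[0,0,0]],
  [-1,[0,0,0.05],[0,0,0]],
  [-1,[0,0,0],[0,0,0]],
])

```text
t: 12.9
ee_pos: [640.6, 157.1, 60.5]
orientation: [-3.138, 0.15, 0.0]
ft_force: [-1.9, 0.2, 3.3]
width: 0.5
grasp_force: 1.8
```

Emit:
apply_moves([
  [-1,[0,0,0.04],[0,0,0]],
  [-1,[0,0,0.04],[0,0,0]],
  [-1,[0,0,0.03],[0,0,0]],
  [-1,[0,0,0],[0,0,0]],
])

```text
t: 13.4
ee_pos: [640.9, 157.2, 57.9]
orientation: [-3.138, 0.15, -0.001]
ft_force: [-11.3, -2.5, 28.8]
width: 0.3
grasp_force: 14.1
```

Yellow is fully down. Green next.

Emit:
apply_moves([
  [-1,[0,0,-0.4],[0,0,0]],
  [-1,[0,0,-0.5],[0,0,0]],
  [-1,[-0.62,-0.503,0],[0,0,0]],
  [-1,[-0.62,-0.503,0],[0,0,0]],
  [-1,[0,0,0],[0,0,0]],
  [-1,[0,0,0],[0,0,0]],
])

```text
t: 14.15
ee_pos: [584.7, 213.1, 99.9]
orientation: [-3.138, 0.149, -0.002]
ft_force: [-0.6, -1.4, -0.8]
width: 0.1
grasp_force: 0.0
```

Emit:
apply_moves([
  [-1,[0,0,0.5],[0,0,0]],
  [-1,[0,0,0.1],[0,0,0]],
  [-1,[0,0,0.08],[0,0,0]],
  [-1,[0,0,0.05],[0,0,0]],
  [-1,[0,0,0.05],[0,0,0]],
  [-1,[0,0,0],[0,0,0]],
])

```text
t: 14.9
ee_pos: [584.4, 212.9, 61.2]
orientation: [-3.138, 0.15, -0.002]
ft_force: [0.3, -3.3, 2.7]
width: 0.7
grasp_force: 1.6
```

Emit:
apply_moves([
  [-1,[0,0,0.04],[0,0,0]],
  [-1,[0,0,0.04],[0,0,0]],
  [-1,[0,0,0.03],[0,0,0]],
  [-1,[0,0,0],[0,0,0]],
])

```text
t: 15.4
ee_pos: [584.5, 213.0, 57.9]
orientation: [-3.138, 0.15, -0.002]
ft_force: [-5.8, -6.3, 26.5]
width: 0.1
grasp_force: 12.9
```

Green is fully down. Lifting clear and checking.

Emit:
apply_moves([
  [-1,[0,0,-0.4],[0,0,0]],
  [-1,[0,0,-0.8],[0,0,0]],
  [-1,[0,0,-0.8],[0,0,0]],
  [-1,[0,0,-0.8],[0,0,0]],
  [-1,[0,0,0],[0,0,0]],
  [-1,[0,0,0],[0,0,0]],
])

```text
t: 16.15
ee_pos: [583.1, 213.1, 194.4]
orientation: [3.138, -0.15, -0.002]
ft_force: [-0.5, 0.3, -0.7]
width: 0.2
grasp_force: 0.0
```

```bash
python3 - <<'E'
from h import *
C=cams();cv2.imwrite("pics/g.png",cv2.resize(C["side"]["pixels"][140:310,230:440],None,fx=3.5,fy=3.5))
E
```

```text
(no output)
```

View pics/g.png

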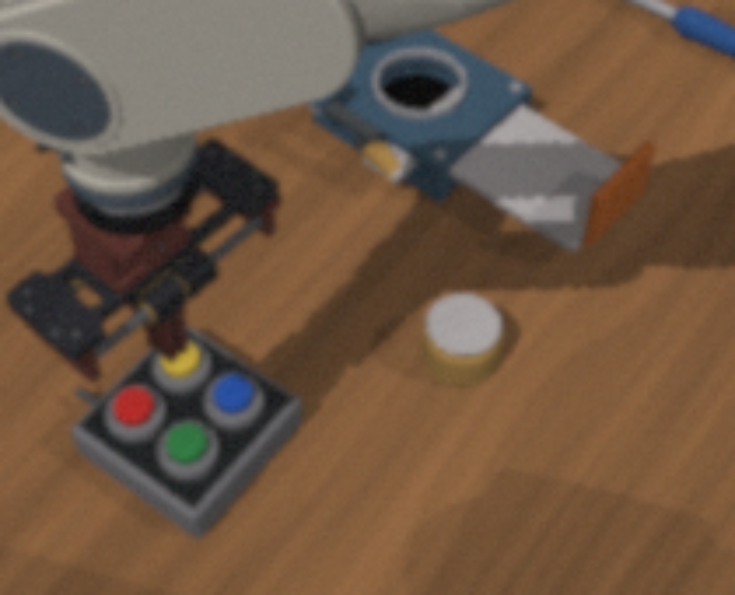

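The gate is still open with its mouth black (350,165). All the keys are up, the tin is where it was (363,233), and the robot is clear.

```bash
python3 -c "
from workcell import ctrl
print(ctrl.close_job())"
```

```text
the job is handed in; nothing more can be done
None
```

The job is handed in at about 16 s: the dust gate is latched open on its catch, then blue, yellow and green were each pressed fully in that order, and the red key, wax tin, gouge and mallet were left alone.

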